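# Close the button tin and uncover its inner lid

### The job

A crumpled paper ball has been left sitting in the mouth of the green button tin: take it out and put it in the blue bin. Then carry the brass inner lid and the red outer lid nested on it together, keeping the pair level and unparted, lower them (do not drop them) until the inner lid is fully home in the tin's mouth, and let go of it. Now lift only the red outer lid by its black knob, leaving the inner lid seated with the hair clip still in its dish, and finish still holding the outer lid upright and still, straight above the tin about 8 cm up from where it sat, so I can reach the clip; leave the other things on the nightstand where they are.

Things in the scene. Friction and masses are not known exactly. Their poses are not given: they have to be found in the camera images.
- tin_mouth (a point): Centre of the mouth of the green round steel tin, level with its rim. The tin is 60 mm tall, 56 mm outside diameter, mouth 50 mm inside diameter (wall 3 mm), full of buttons up to 25 mm below the rim, stands upright on the nightstand, loose, about 0.9 kg. z up along the tin's axis.
- ball_mid (a point): Centre of the crumpled white paper ball, 60 mm diameter, firm (keeps its shape), about 14 g. It sits in the tin's mouth like an egg in a cup, centre about 16.6 mm above the rim, so that no lid can go on.
- bin_mouth (a point): Centre of the open mouth of the round blue plastic bin standing on the nightstand: 80 mm tall, 136 mm outside diameter at the rim (128 mm inside), 110 mm at the foot, loose, about 0.4 kg.
- inner_mid (a point): Brass inner lid (120 g): point on its axis, half-way up its rim; z up. It first stands on its plug. Relative to this point: plug, 45 mm wide, -24 to -12 mm (lowest 6 mm taper to 34 mm); flange and rim wall, 60 mm outside diameter (grip across it), -12 to +9 mm; dish floor at -9 mm, wall 3 mm. Home: flange on the tin's rim, this point 12 mm above the mouth.
- outer_knob (a point): Middle of the black knob of the red outer lid (70 g), on its axis; z up. Knob: 18 mm diameter, 24 mm tall (12 mm above and below this point); under it a red disc, 57 mm wide, 3 mm thick, and a 50 mm wide boss, 6 mm deep, loose (2 mm play) in the inner lid's dish, no latch. Nested, the disc lies on the inner lid's rim and this point is 24 mm above inner_mid.
- clip_mid (a point): Centre of the small steel hair clip (38 x 10 x 5 mm, 12 g), loose in the inner lid's dish, hidden under the outer lid at first.
- pencil_box: Bystander: orange plastic pencil box with yellow sliding lid, 65 x 200 x 31 mm, long along its y; origin at the centre of its underside.
- cup: Bystander: pink ceramic mug, 76 mm diameter, 85 mm tall, handle at its +y; origin at the centre of its underside.
- paperweight: Bystander: green glass paperweight ball with a flat foot, 64 mm diameter, 57 mm tall; origin at the centre of its underside.
- bottle: Bystander: empty clear plastic bottle with blue cap, 66 mm diameter, 210 mm tall; origin at the centre of its underside.
- spoon_stand: Bystander: steel spoon stand with spoons, 76 mm diameter, 176 mm tall over the spoons; origin at the centre of its underside.
Not all that is in view belongs to the job. Of the things shaped like the part that bears ball_mid, the white one is meant. What is shaped like the part that bears tin_mouth but purple is not meant.

How it is judged:
On the way, in this order (a step that is already met when the one before it is completed fails the run):
1. the paper ball lies in the bin, let go (horizontal distance between ball_mid and bin_mouth below 0.06 m and z of ball_mid in the frame of bin_mouth below -0.005 m and contact force between paper_ball and the fingers below 0.1 N), for 0.2 s.
2. the nested lids, still held, are lowered until the inner lid's plug is well into the tin's mouth (within about 5 mm of home) (horizontal distance between inner_mid and tin_mouth below 0.005 m and z of inner_mid in the frame of tin_mouth below 0.0175 m and z of outer_knob in the frame of inner_mid below 0.028 m and distance between outer_knob and inner_mid below 0.029 m and contact force between inner_lid and the fingers above 0.5 N), for 0.05 s.
3. the inner lid is fully home and let go, with the outer lid still nested on it (horizontal distance between inner_mid and tin_mouth below 0.004 m and z of inner_mid in the frame of tin_mouth below 0.0145 m and angle between inner_mid's own z axis and vertical below 0.08 rad and z of outer_knob in the frame of inner_mid below 0.028 m and distance between outer_knob and inner_mid below 0.029 m and contact force between inner_lid and the fingers below 0.1 N), for 0.2 s.
At the end, for the whole second after the job is handed in: Ball in the bin; inner lid home in the tin (flange within 2.5 mm of the rim, centred to 4 mm, level), untouched by the fingers, clip in its dish; outer lid gripped, still, within 17 degrees of upright, at least 50 mm above its seat and within 60 mm of the tin's axis, off the inner lid (all of step 1 and horizontal distance between inner_mid and tin_mouth below 0.004 m and z of inner_mid in the frame of tin_mouth below 0.0145 m and angle between inner_mid's own z axis and vertical below 0.08 rad and distance between clip_mid and inner_mid below 0.029 m and z of clip_mid in the frame of inner_mid below 0.006 m and contact force between inner_lid and the fingers below 0.1 N and z of outer_knob in the frame of tin_mouth above 0.086 m and horizontal distance between outer_knob and tin_mouth below 0.06 m and contact force between outer_lid and the fingers above 1 N and contact force between outer_lid and inner_lid below 0.05 N and angle between outer_knob's own z axis and vertical below 0.3 rad and linear speed of outer_lid below 0.03 m/s); the arm keeps its last pose, push and grip.
It fails at once if the outer lid is parted from the inner lid while the inner lid is not home in the tin (distance between outer_knob and inner_mid above 0.034 m and not (horizontal distance between inner_mid and tin_mouth below 0.004 m and z of inner_mid in the frame of tin_mouth below 0.0145 m and angle between inner_mid's own z axis and vertical below 0.08 rad)).
It fails at once if the hair clip leaves the inner lid's dish (distance between clip_mid and inner_mid above 0.04 m).
It fails at once if another thing on the nightstand is shifted by more than 30 mm or tipped ((distance of pencil_box from where it was at the start of the episode above 0.03 m or angle between pencil_box's own z axis and vertical above 0.4 rad) or (distance of cup from where it was at the start of the episode above 0.03 m or angle between cup's own z axis and vertical above 0.4 rad) or (distance of paperweight from where it was at the start of the episode above 0.03 m or angle between paperweight's own z axis and vertical above 0.4 rad) or (distance of bottle from where it was at the start of the episode above 0.03 m or angle between bottle's own z axis and vertical above 0.4 rad) or (distance of spoon_stand from where it was at the start of the episode above 0.03 m or angle between spoon_stand's own z axis and vertical above 0.4 rad)).
It fails at once if the tin is tipped (angle between tin_mouth's own z axis and vertical above 0.35 rad).
It also fails if it takes over 64 s, if anything falls off the work surface, if the arm or the gripper's body presses on something with over 40 N, if the wrist force passes 120 N, or if a joint passes its speed limit or range.

### The arm

A 6-joint arm with a two-finger parallel gripper is mounted at the origin on the work surface. World frame = base frame: x ahead of the robot, y to its left, z up, the work surface at z = 0. Lengths are in m, angles in rad, forces in N, time in s.
With the tool pointing down it reaches from about 0.35 to 0.875 m from the base axis. Payload 4.2 kg.
Tool frame: the origin (TCP) lies at the very end of the fingers, on their centre line; the grasp point (between the pads) lies 19 mm behind it; y points along the fingers, z is the direction in which the jaws open and shut, and the axes are right-handed (so a half turn about y gives the same grasp; the last joint's range is limited). The gripper opens to 87 mm and grips with 3 to 60 N. Pads are 19 mm wide; open, the fingers measure 117 mm over their backs; the gripper's body (75 mm by 190 mm) begins 51 mm behind the grasp point.
Start: joints at [1.575, 0.385, 0.008, 0, -1.194, -0.259], TCP at [0.158, 0.605, 0.223] pointing down, gripper open.
Joint ranges: [-3.14, 3.14], [-1.21, 2.06], [-1.07, 1.41], [-3.16, 2.05], [-2.99, -0.16], [-3.1, 3.1]. Speed limits (rad/s): [2.79, 2.79, 3.14, 3.14, 3.14, 3.14].

### API

Orientations are given as a unit quaternion [w, x, y, z].
In Python, from bench import r, vision, order gives the robot as it stands.
- The arm moves only by the tool jog_arm, never from a script. Its arguments are lists of equal length, an entry for each row: "xyz": the shift along the tool's x, y, z in units of 40 mm (1.0 is 40 mm), a list of three; "turn": the turn about the tool's y in units of 5 degrees (1.0 is 5 degrees). In form: {"xyz": [[x, y, z], ...], "turn": [turn, ...]}. A call has 1 to 12 rows; each row is the pose to reach, as a shift and turn from the pose measured when the call began, along the tool's axes at that moment; what a row does not reach only later rows make up. A row lasts 1/10 s, in which the tool goes at most 50 mm and 8.59 degrees, less where a joint would pass 70% of its speed; a pose out of reach is approached as far as the arm can. A call with a gripper value outside its range is refused whole. "claw" is the closure, from 0 (fully open) to 1 (shut), set as the call begins (left out, the last holds). The fingers move at their own pace and stop on an object; the grip force is fixed at half the most. Time passes only in rows, so rows that repeat a pose let the fingers close. It gives the time, the measured TCP pose, the force and the opening at its end, in the units of the state.
- r.sense(): the state, without advancing time (a new reading comes with each control period).
- vision.get_image(name): name is "scene" or "side" or "wrist"; returns a dict with "color" (480x640x3 uint8, red, green, blue), "K" (3x3 intrinsics, pixels), "extrinsics" (4x4, takes a point from world to camera coordinates). Camera axes: x right, y down, z forward; pixel columns grow to the right and rows downward; lengths in m; the calibration is good to about 2 mm. A picture is of the moment at which its call begins. There is no depth.
- order.job_done(): hands the job in, once; it reports no verdict.
The state is a dict: "clock": time; "qpos": joint angles; "qd": joint speeds; "joint_torque": joint torques, N m; "tcp_pos": TCP position; "tcp_rot": TCP orientation; "contact_force": force on the tool from outside, world axes, zero at the start; "ft_torque": the same for the moment, N m; "grip_width": finger opening in m.
Only numpy, scipy, OpenCV 4.12 (cv2) and the standard library are available. Lean on these libraries where they do the work, as an engineer would, in place of code of your own. Each camera call takes 0.05 s, during which the arm holds its last target.

## Working session

There is one attempt and no reset: what is moved stays moved. The work goes in short steps, Python scripts to look and compute and a tool call to move; the robot and the scene stay as the last step left them, time stands still between calls to the robot, and variables do not carry over. Pictures are saved under pics/ and viewed, and the job is handed in when it is done.

Besides the shell and the picture viewer there is one more tool, called after "Emit:" in YAML: its name, and indented under it one key for each argument. jog_arm: Moves the arm, as the interface text tells. Its arguments: {"type":"object","properties":{"xyz":{"type":"array"},"turn":{"type":"array"},"claw":{"type":"number"}},"required":["xyz","turn"]}

```bash
ls; mkdir -p pics; python3 - <<'E'
from bench import r, vision, order
import cv2,numpy as np
s=r.sense(); print({k:np.round(v,3) for k,v in s.items()})
for n in ["scene","side","wrist"]:
    d=vision.get_image(n); cv2.imwrite(f"pics/{n}0.png",d["color"][:,:,::-1]); np.savez(f"{n}0.npz",**d)
    E=d["extrinsics"]; print(n,d["K"].tolist(),(-E[:3,:3].T@E[:3,3]).round(3), E[2,:3].round(2))
E
```

```text
pics
{'clock': np.float64(0.0), 'qpos': array([ 1.575e+00,  3.860e-01,  7.000e-03, -1.000e-03, -1.194e+00,
       -2.590e-01]), 'qd': array([ 0.001, -0.   , -0.001, -0.002, -0.001,  0.001]), 'joint_torque': array([ 1.0000e-03, -3.9067e+01,  1.8741e+01,  4.2200e+00,  1.1000e-02,
       -0.0000e+00]), 'tcp_pos': array([0.157, 0.604, 0.221]), 'tcp_rot': array([ 0.09 , -0.09 , -0.701,  0.702]), 'contact_force': array([-0.378, -0.493,  0.755]), 'ft_torque': array([-0.004,  0.069,  0.021]), 'grip_width': np.float64(0.087)}
scene [[434.5122412636865, 0.0, 320.922545641296], [0.0, 434.5122412636865, 235.1267562730313], [0.0, 0.0, 1.0]] [ 0.851 -0.467  0.897] [-0.26  0.48 -0.84]
side [[528.4442267249865, 0.0, 313.38991355287345], [0.0, 528.4442267249865, 242.35471429100804], [0.0, 0.0, 1.0]] [0.234 0.742 0.936] [ 0.3  -0.64 -0.71]
wrist [[384.167508853801, 0.0, 316.17558346583695], [0.0, 384.167508853801, 233.5529874375288], [0.0, 0.0, 1.0]] [0.225 0.588 0.385] [-0.25  0.06 -0.97]
```

View pics/scene0.png

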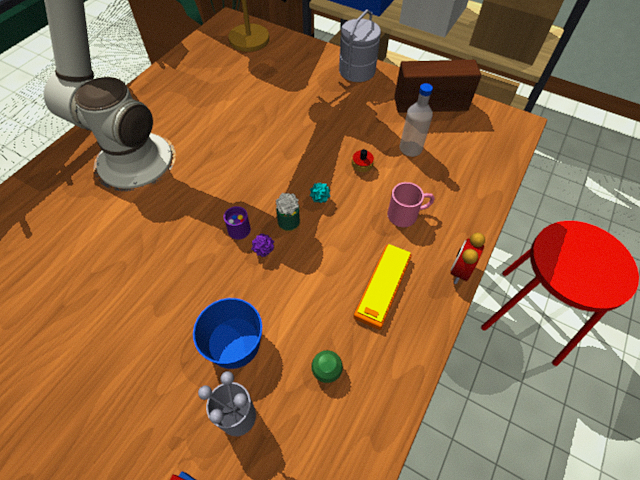

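View pics/side0.png

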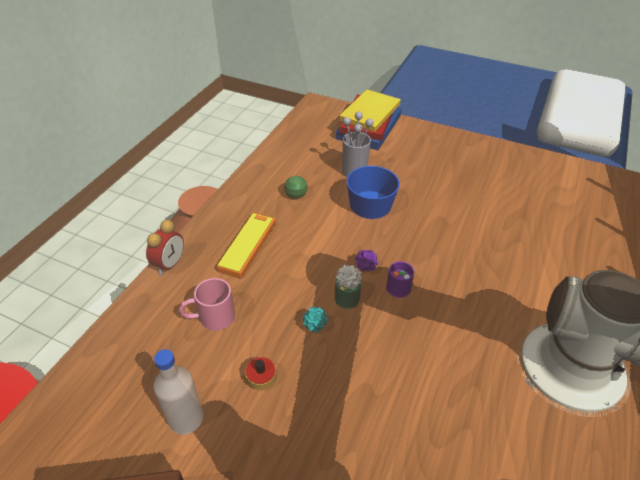

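View pics/wrist0.png

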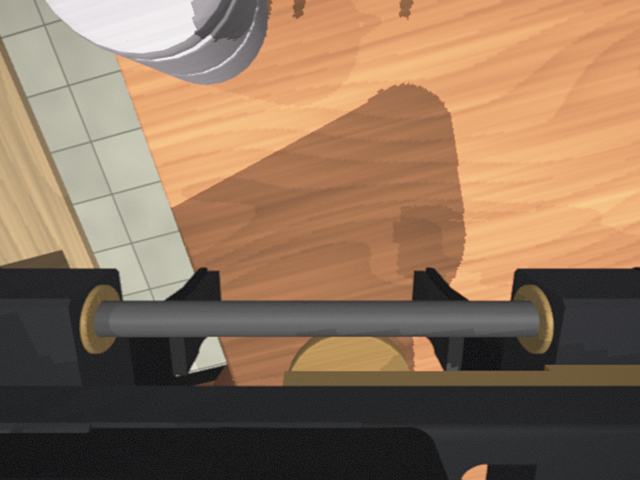

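The scene picture shows these candidates:
- White ball on the green tin at (288,208), which is the one meant.
- Purple ball at (262,244).
- Cyan ball at (320,192).
- Purple tin at (237,222), with buttons in it.
- Red lid with black knob at (363,160).
- Blue bin at (228,333).

In the side view the green tin is at (348,287), the lids at (260,371) and the bin at (373,192). Next I'll crop closer to check.

```bash
python3 - <<'E'
import cv2
a=cv2.imread("pics/scene0.png");b=cv2.imread("pics/side0.png")
f=lambda im,x,y,w,h,k:cv2.resize(im[y:y+h,x:x+w],None,fx=k,fy=k,interpolation=cv2.INTER_CUBIC)
cv2.imwrite("pics/c1.png",f(a,220,140,160,120,5))
cv2.imwrite("pics/c2.png",f(b,230,240,190,150,4))
cv2.imwrite("pics/c3.png",cv2.hconcat([f(a,180,285,100,100,4),f(b,325,150,100,100,4)]))
E
```

```text
(no output)
```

View pics/c1.png

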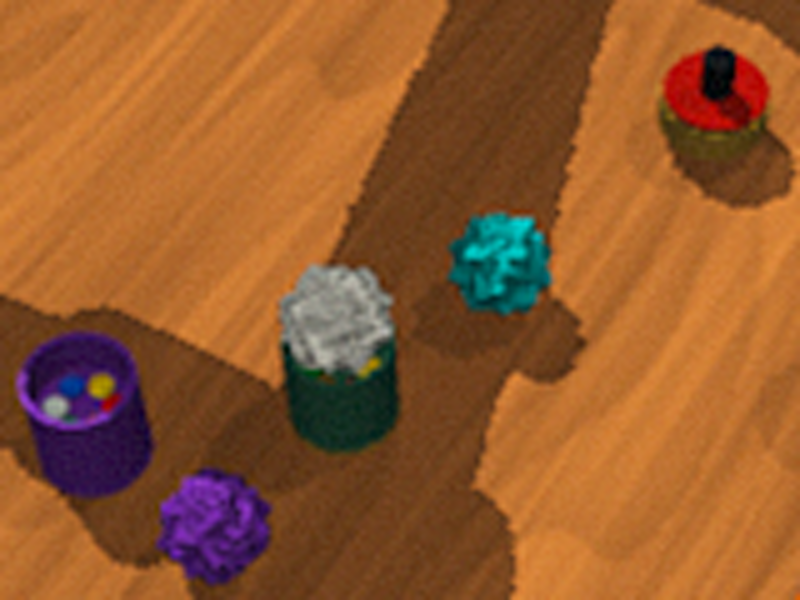

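View pics/c2.png

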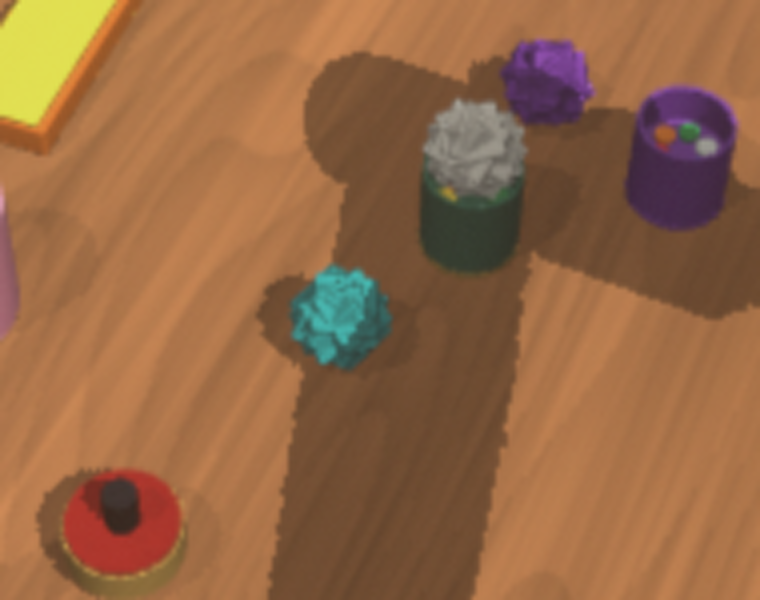

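View pics/c3.png

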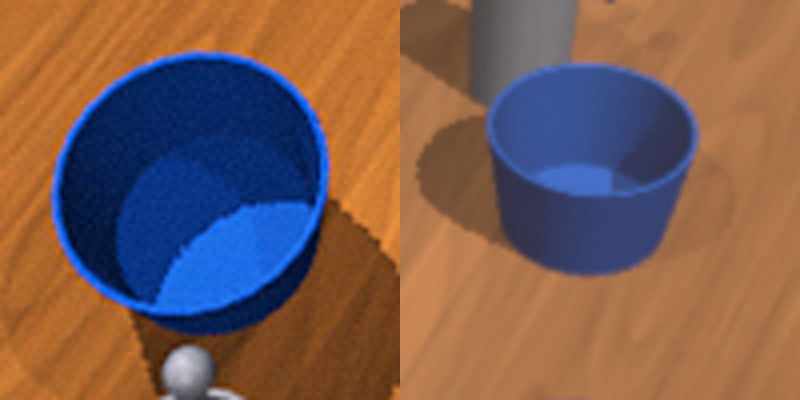

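```bash
cat > h.py <<'E'
import numpy as np
from scipy.spatial.transform import Rotation as R
cams={n:dict(np.load(f"{n}0.npz")) for n in ["scene","side"]}
def ray(d,p):
    E=d["extrinsics"];Rm=E[:3,:3];c=-Rm.T@E[:3,3]
    v=Rm.T@np.linalg.inv(d["K"])@np.array([p[0],p[1],1]);return c,v
def onz(d,p,z):
    c,v=ray(d,p);return c+v*(z-c[2])/v[2]
def tri(ds,ps):
    A=np.zeros((3,3));b=np.zeros(3)
    for d,p in zip(ds,ps):
        c,v=ray(d,p);v=v/np.linalg.norm(v);M=np.eye(3)-np.outer(v,v);A+=M;b+=M@c
    return np.linalg.solve(A,b)
def proj(d,P):
    q=d["extrinsics"]@np.append(P,1);u=d["K"]@q[:3];return u[:2]/u[2]
def axes(s):
    w,x,y,z=s["tcp_rot"];return R.from_quat([x,y,z,w]).as_matrix()
E
python3 - <<'E'
from h import *
from bench import r
S,D=cams["scene"],cams["side"]
for n,a,b,z in [("ball",(287.4,204),(348.5,277.5),.0766),("disc",(363.2,158),(260.75,370.25),.036),("knob",(363.6,154.6),(260.2,366.5),.048),("bin",(227.5,331),(373,182.5),.08),("cyan",(320,192.5),(315,319),.03),("purpleball",(262.5,244.8),(366.5,261),.03),("ptin",(235.5,216),(401.5,270),.06),("bottlebase",(412,150),(182,420),.0),("cup",(405,187),(214,293),.085),("pw",(327,365),(296,186),.03),("stand",(232,425),(354,170),.0)]:
    print(n,onz(S,a,z).round(4),onz(D,b,z).round(4),tri([S,D],[a,b]).round(4))
s=r.sense();print(axes(s).round(4),s["tcp_pos"].round(4))
E
```

```text
ball [0.4816 0.0331 0.0766] [0.4776 0.0392 0.0766] [0.4792 0.0357 0.0721]
disc [0.5561 0.2895 0.036 ] [0.552  0.2961 0.036 ] [0.5541 0.2938 0.0309]
knob [0.5557 0.2903 0.048 ] [0.5526 0.2954 0.048 ] [0.5542 0.2936 0.0442]
bin [ 0.5476 -0.2905  0.08  ] [ 0.5425 -0.2806  0.08  ] [ 0.545 -0.289  0.073]
cyan [0.5126 0.134  0.03  ] [0.5106 0.1375 0.03  ] [0.5114 0.1358 0.0273]
purpleball [ 0.474  -0.0687  0.03  ] [ 0.4724 -0.0635  0.03  ] [ 0.4729 -0.0669  0.0265]
ptin [ 0.3874 -0.0482  0.06  ] [ 0.3847 -0.0447  0.06  ] [ 0.3855 -0.047   0.0573]
bottlebase [0.6491 0.418  0.    ] [0.6461 0.433  0.    ] [ 0.6485  0.429  -0.0098]
cup [0.7021 0.2134 0.085 ] [0.7099 0.2036 0.085 ] [0.7045 0.2079 0.0924]
pw [ 0.7425 -0.2378  0.03  ] [ 0.7422 -0.2378  0.03  ] [ 0.7424 -0.2378  0.0299]
stand [ 0.6375 -0.4206  0.    ] [ 0.6408 -0.406   0.    ] [ 0.6402 -0.4181 -0.0072]
[[-9.677e-01 -3.000e-04 -2.522e-01]
 [ 2.522e-01 -1.700e-03 -9.677e-01]
 [-1.000e-04 -1.000e+00  1.700e-03]] [0.1574 0.6044 0.2217]
```

```bash
cat >> h.py <<'E'
def plan(target,yaw=None):
    """tool-axis shift in 40mm units, turn units (5deg) so the jaw axis is along yaw (mod 180)"""
    from bench import r
    s=r.sense();A=axes(s);d=A.T@(np.array(target)-s["tcp_pos"])/.04
    zz=A[:,2];cur=np.degrees(np.arctan2(zz[1],zz[0]))
    t=0 if yaw is None else (((cur-yaw)+90)%180-90)/5
    print("t",round(float(s["clock"]),2),"tcp",s["tcp_pos"].round(4),"q",s["qpos"].round(2),"F",s["contact_force"].round(1),"w",round(float(s["grip_width"]),4),"jaw",round(cur,1),"tilt",A[2].round(3),"-> xyz",d.round(3),"turn",round(t,2))
E
python3 -c "
from h import *
plan([.4796,.036,.20],37)"
```

```text
t 0.15 tcp [0.1574 0.6044 0.2217] q [ 1.57  0.39  0.01 -0.   -1.19 -0.26] F [ 0.3 -0.1  0.5] w 0.0869 jaw -104.6 tilt [-0.    -1.     0.002] -> xyz [-11.378   0.564  11.717] turn 7.68
```

Emit:
jog_arm:
  xyz:
    - [-11.38, 0.56, 11.72]
    - [-11.38, 0.56, 11.72]
    - [-11.38, 0.56, 11.72]
    - [-11.38, 0.56, 11.72]
    - [-11.38, 0.56, 11.72]
    - [-11.38, 0.56, 11.72]
    - [-11.38, 0.56, 11.72]
    - [-11.38, 0.56, 11.72]
    - [-11.38, 0.56, 11.72]
    - [-11.38, 0.56, 11.72]
    - [-11.38, 0.56, 11.72]
    - [-11.38, 0.56, 11.72]
  turn: [7.7, 7.7, 7.7, 7.7, 7.7, 7.7, 7.7, 7.7, 7.7, 7.7, 7.7, 7.7]
  claw: 0

```text
clock: 1.35
tcp_pos: [0.4535, 0.0811, 0.2021]
tcp_rot: [0.316, -0.316, -0.632, 0.633]
contact_force: [0.5, 1.2, 0.1]
grip_width: 0.0868
```

```bash
python3 -c "
from h import *
plan([.4796,.036,.20],37)"
```

```text
t 1.35 tcp [0.4535 0.0811 0.2021] q [ 0.53  0.12 -0.41  0.   -1.04  0.11] F [0.5 1.2 0.1] w 0.0868 jaw -143.1 tilt [-0.001 -1.     0.001] -> xyz [-1.293  0.054  0.155] turn -0.02
```

Emit:
jog_arm:
  xyz:
    - [-1.29, 0.05, 0.16]
    - [-1.29, 0.05, 0.16]
    - [-1.29, 0.05, 0.16]
    - [-1.29, 0.05, 0.16]
  turn: [0, 0, 0, 0]

```text
clock: 1.75
tcp_pos: [0.4789, 0.0364, 0.2]
tcp_rot: [0.316, -0.316, -0.632, 0.633]
contact_force: [-0.1, -1.1, 0.5]
grip_width: 0.0871
```

```bash
python3 - <<'E'
from h import *
from bench import vision
import cv2
plan([.4796,.036,.06],37)
for n in ["wrist","scene","side"]:
    d=vision.get_image(n);cv2.imwrite(f"pics/{n}1.png",d["color"][:,:,::-1]); np.savez(f"{n}1.npz",**d)
E
```

```text
t 1.75 tcp [0.4789 0.0364 0.2   ] q [ 0.42  0.16 -0.37  0.   -1.04  0.23] F [-0.1 -1.1  0.5] w 0.0871 jaw -143.1 tilt [-0.001 -1.     0.001] -> xyz [-0.015  3.499 -0.012] turn -0.01
```

View pics/wrist1.png

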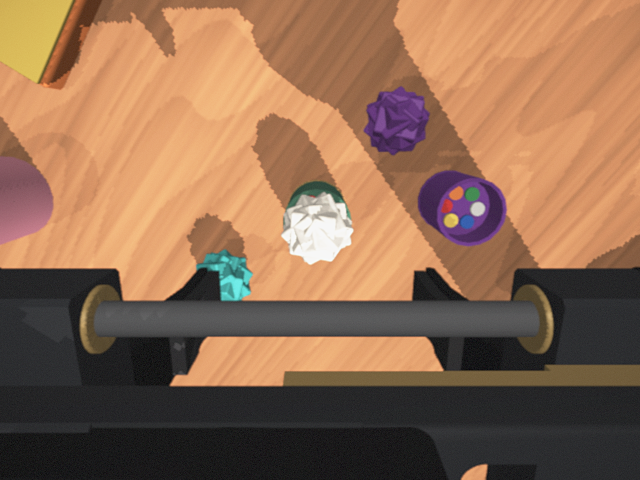

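The wrist picture shows the white ball at (317,226), with the finger pads around columns 218 and 413. The jaw centring looks good. I'll check depth along tool x.

```bash
python3 - <<'E'
from h import *
S,D=cams["scene"],cams["side"];W=dict(np.load("wrist1.npz"))
print(onz(W,(317.5,226),.0766), tri([S,D,W],[(287.4,204),(348.5,277.5),(317.5,226)]))
for P in [(.554,.293,.036)]: print(proj(W,P))
print("cyan",onz(W,(228,275),.03),"ptin",onz(W,(472,212),.06),"pball",onz(W,(397,120),.03))
print("tcp in wrist",proj(W,(.4789,.0364,.2)))
E
```

```text
[0.4786952  0.03634757 0.0766    ] [0.47876886 0.03635305 0.07239612]
[ 97.07769284 376.06774435]
cyan [0.50986214 0.13183892 0.03      ] ptin [ 0.38382212 -0.04437166  0.06      ] pball [ 0.47343011 -0.06705749  0.03      ]
tcp in wrist [318.28723999 289.00135349]
```

Wrist agrees at (0.4787, 0.0363). I'll descend to a TCP height of 0.06 and grip.

Emit:
jog_arm:
  xyz:
    - [0, 1, 0]
    - [0, 2, 0]
    - [0, 2.7, 0]
    - [0, 3.2, 0]
    - [0, 3.5, 0]
    - [0, 3.5, 0]
    - [0, 3.5, 0]
  turn: [0, 0, 0, 0, 0, 0, 0]

```text
clock: 2.6
tcp_pos: [0.4792, 0.038, 0.0608]
tcp_rot: [0.314, -0.315, -0.633, 0.633]
contact_force: [-0.4, 0.7, 1.5]
grip_width: 0.0867
```

Emit:
jog_arm:
  xyz:
    - [0, 0, 0]
    - [0, 0, 0]
    - [0, 0, 0]
    - [0, 0, 0]
    - [0, 0, 0]
    - [0, 0, 0]
    - [0, 0, 0]
  turn: [0, 0, 0, 0, 0, 0, 0]
  claw: 1

```text
clock: 3.3
tcp_pos: [0.4784, 0.0373, 0.0609]
tcp_rot: [0.315, -0.315, -0.632, 0.634]
contact_force: [-3.2, -1.8, 4.6]
grip_width: 0.059
```

Emit:
jog_arm:
  xyz:
    - [0, -0.3, 0]
    - [0, -0.7, 0]
    - [0, -1.5, 0]
    - [0, -2.5, 0]
    - [0, -3.5, 0]
    - [0, -3.5, 0]
  turn: [0, 0, 0, 0, 0, 0]

```text
clock: 3.9
tcp_pos: [0.483, 0.0391, 0.2069]
tcp_rot: [-0.31, 0.318, 0.636, -0.63]
contact_force: [0.4, -0.5, 0.5]
grip_width: 0.059
```

```bash
python3 - <<'E'
from h import *
from bench import vision
import cv2
plan([.546,-.286,.2],37)
im=[]
for n in ["scene","side","wrist"]:
    d=vision.get_image(n);np.savez(f"{n}2.npz",**d);im.append(cv2.resize(d["color"][:,:,::-1],(400,300)))
cv2.imwrite("pics/m2.png",cv2.vconcat([cv2.hconcat(im[:2]),cv2.hconcat([im[2],im[2]*0])]))
E
```

```text
t 3.9 tcp [0.483  0.0391 0.2069] q [ 0.42  0.15 -0.36  0.   -1.05  0.23] F [ 0.4 -0.5  0.5] w 0.059 jaw -142.8 tilt [-0.006 -1.    -0.013] -> xyz [-7.423  0.173  3.665] turn 0.04
```

View pics/m2.png

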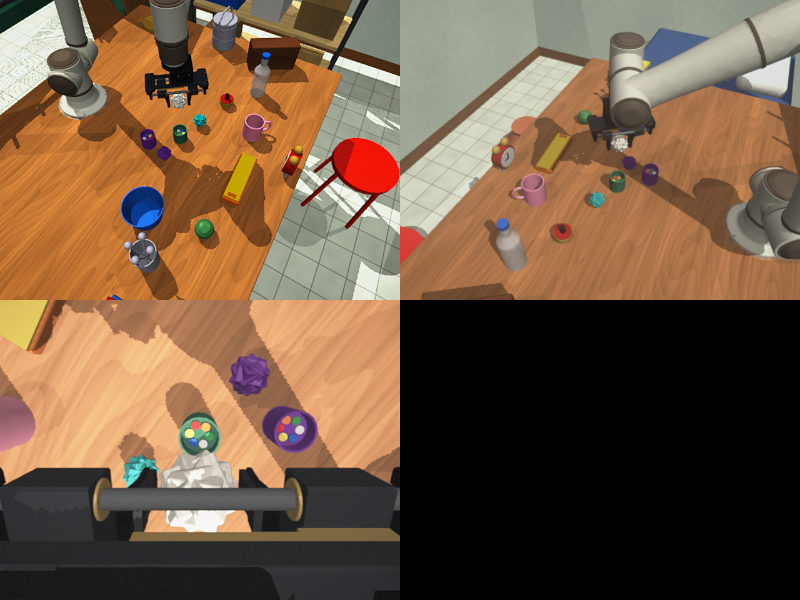

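The ball is held, and the open green tin with its buttons shows in all three views. Next I move over the bin.

Emit:
jog_arm:
  xyz:
    - [-7.42, 0.1, 3.67]
    - [-7.42, 0.1, 3.67]
    - [-7.42, 0.1, 3.67]
    - [-7.42, 0.1, 3.67]
    - [-7.42, 0.1, 3.67]
    - [-7.42, 0.1, 3.67]
    - [-7.42, 0.1, 3.67]
    - [-7.42, 0.1, 3.67]
    - [-7.42, 0.1, 3.67]
    - [-7.42, 0.1, 3.67]
  turn: [0, 0, 0, 0, 0, 0, 0, 0, 0, 0]

```text
clock: 5.05
tcp_pos: [0.54, -0.2864, 0.1954]
tcp_rot: [0.315, -0.314, -0.633, 0.634]
contact_force: [0.3, 0.2, 0.4]
grip_width: 0.0588
```

```bash
python3 - <<'E'
from h import *
from bench import vision
import cv2
plan([.546,-.286,.08],37)
d=vision.get_image("wrist");np.savez(f"wrist3.npz",**d);cv2.imwrite("pics/w3.png",d["color"][:,:,::-1])
for x in (.482,.61): print(proj(d,(x,-.286,.08)))
print(proj(d,(.546,-.286,.08)))
for n in ["scene","side","wrist"]:
    d=dict(np.load(f"{n}2.npz"));c=d["color"][:,:,::-1]
    u,v=proj(d,(.479,.036,.06)).astype(int);print(n,u,v)
    cv2.imwrite(f"pics/t_{n}.png",cv2.resize(c[v-40:v+40,u-40:u+40],None,fx=5,fy=5,interpolation=cv2.INTER_CUBIC))
cv2.imwrite("pics/t.png",cv2.hconcat([cv2.imread(f"pics/t_{n}.png") for n in ["scene","side"]]))
E
```

```text
t 5.05 tcp [ 0.54   -0.2864  0.1954] q [-0.22  0.38 -0.07  0.   -1.12  0.87] F [0.3 0.2 0.4] w 0.0588 jaw -142.8 tilt [ 0.002 -1.     0.002] -> xyz [-0.087  2.884 -0.132] turn 0.03
[376.72181935 272.5154821 ]
[239.12958693 171.38609852]
[310.32276034 223.71261155]
scene 287 206
side 348 281
wrist 319 218
```

View pics/w3.png

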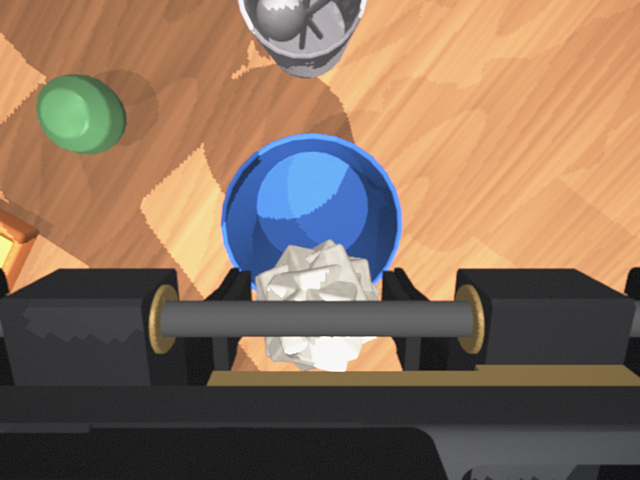

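View pics/t.png

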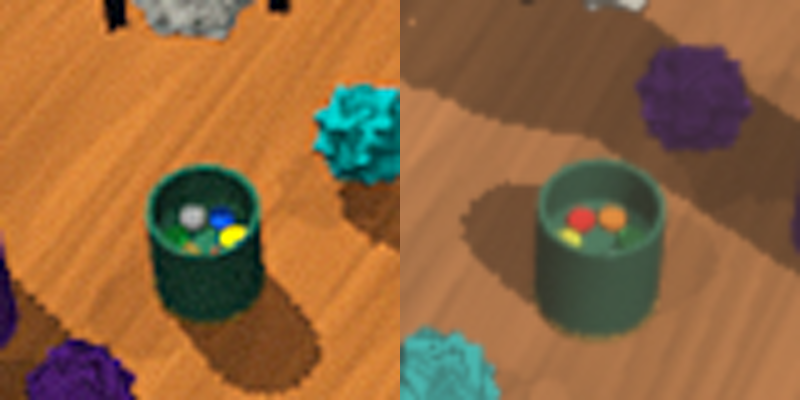

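View pics/t_wrist.png

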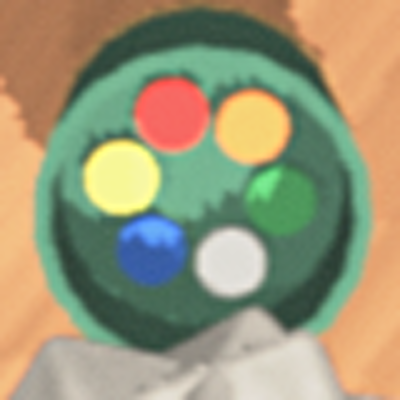

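The bin rim is centred at about (311,222), and the projection gave (310,224), so the two agree. I'll lower the ball into the mouth and open only a little.

Emit:
jog_arm:
  xyz:
    - [-0.09, 1, -0.13]
    - [-0.09, 2, -0.13]
    - [-0.09, 2.7, -0.13]
    - [-0.09, 3.0, -0.13]
    - [-0.09, 3.0, -0.13]
    - [-0.09, 3.0, -0.13]
  turn: [0, 0, 0, 0, 0, 0]

```text
clock: 5.7
tcp_pos: [0.5476, -0.2859, 0.0775]
tcp_rot: [0.313, -0.314, -0.633, 0.634]
contact_force: [-1.1, 0.6, 0.1]
grip_width: 0.0586
```

Emit:
jog_arm:
  xyz:
    - [0, 0, 0]
    - [0, 0, 0]
    - [0, 0, 0]
    - [0, 0, 0]
    - [0, 0, 0]
  turn: [0, 0, 0, 0, 0]
  claw: 0.15

```text
clock: 6.2
tcp_pos: [0.5476, -0.286, 0.0777]
tcp_rot: [0.313, -0.315, -0.633, 0.634]
contact_force: [1.1, 0.1, 0.7]
grip_width: 0.0738
```

Emit:
jog_arm:
  xyz:
    - [0, -0.5, 0]
    - [0, -1.5, 0]
    - [0, -2.5, 0]
    - [0, -3.5, 0]
    - [0, -3.5, 0]
    - [0, -3.5, 0]
  turn: [0, 0, 0, 0, 0, 0]

```text
clock: 6.8
tcp_pos: [0.5477, -0.2857, 0.2189]
tcp_rot: [0.313, -0.315, -0.633, 0.634]
contact_force: [-0.3, 0.1, -1.3]
grip_width: 0.0739
```

```bash
python3 - <<'E'
from h import *
from bench import vision
import cv2
S,D=cams["scene"],cams["side"];W=dict(np.load("wrist2.npz"))
a,b,c=(287.7,208.4),(348.2,282.6),(319.6,220)
print(onz(S,a,.06),onz(D,b,.06),onz(W,c,.06),tri([S,D],[a,b]))
plan([.554,.293,.2],37)
im=[]
for n in ["scene","side","wrist"]:
    d=vision.get_image(n);np.savez(f"{n}4.npz",**d);im.append(cv2.resize(d["color"][:,:,::-1],(400,300)))
cv2.imwrite("pics/m4.png",cv2.vconcat([cv2.hconcat(im[:2]),cv2.hconcat([im[2],im[2]*0])]))
E
```

```text
[0.48173094 0.03246879 0.06      ] [0.47737753 0.03931413 0.06      ] [0.47841216 0.03686433 0.06      ] [0.47912015 0.03539587 0.05486235]
t 6.8 tcp [ 0.5477 -0.2857  0.2189] q [-0.22  0.37 -0.02  0.   -1.17  0.87] F [-0.3  0.1 -1.3] w 0.0739 jaw -142.7 tilt [-0.004 -1.    -0.002] -> xyz [11.421  0.446 -8.884] turn 0.05
```

View pics/m4.png

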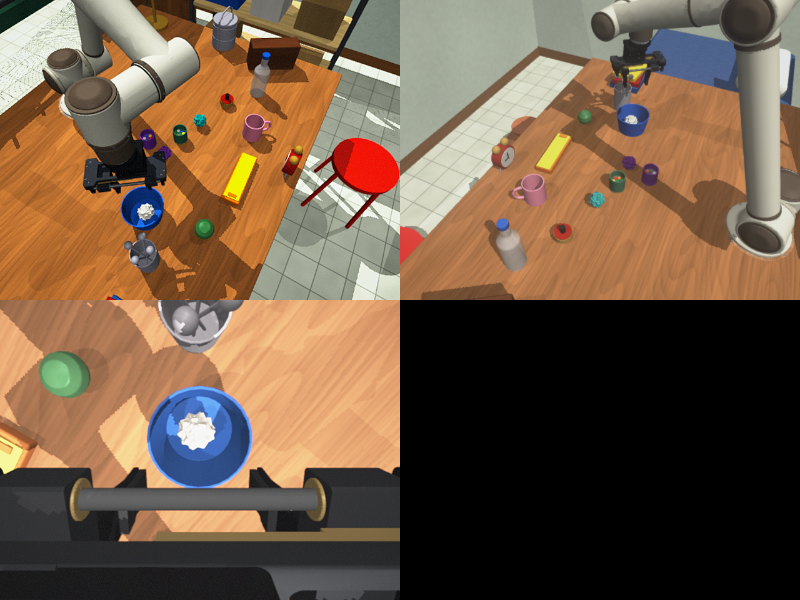

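The ball is in the bin: centre at about (197,431) in the wrist tile and (146,212) in the scene tile. Next the lids, turning the jaw to about 7° so the body stays clear of the bottle and mug.

Emit:
jog_arm:
  xyz:
    - [11.42, 0.2, -8.88]
    - [11.42, 0.2, -8.88]
    - [11.42, 0.2, -8.88]
    - [11.42, 0.2, -8.88]
    - [11.42, 0.2, -8.88]
    - [11.42, 0.2, -8.88]
    - [11.42, 0.2, -8.88]
    - [11.42, 0.2, -8.88]
    - [11.42, 0.2, -8.88]
    - [11.42, 0.2, -8.88]
    - [11.42, 0.2, -8.88]
    - [11.42, 0.2, -8.88]
  turn: [0, 1, 2, 3, 4, 5, 6, 6, 6, 6, 6, 6]
  claw: 0

```text
clock: 8.15
tcp_pos: [0.5518, 0.2963, 0.2056]
tcp_rot: [0.467, -0.466, -0.53, 0.533]
contact_force: [-0.5, 0.2, -0.1]
grip_width: 0.087
```

```bash
python3 -c "
from h import *
plan([.554,.293,.2],7)"
```

```text
t 8.15 tcp [0.5518 0.2963 0.2056] q [ 0.75  0.4  -0.01 -0.   -1.16 -0.62] F [-0.5  0.2 -0.1] w 0.087 jaw -172.6 tilt [-0.002 -1.     0.005] -> xyz [-0.089  0.139 -0.046] turn 0.08
```

Emit:
jog_arm:
  xyz:
    - [-0.09, 0.14, -0.05]
    - [-0.09, 0.14, -0.05]
    - [-0.09, 0.14, -0.05]
  turn: [0, 0, 0]

```text
clock: 8.45
tcp_pos: [0.5538, 0.2917, 0.1988]
tcp_rot: [0.468, -0.466, -0.528, 0.534]
contact_force: [-0.3, -1.2, -0.5]
grip_width: 0.0866
```

```bash
python3 - <<'E'
from h import *
from bench import vision
import cv2
plan([.554,.293,.2],7)
d=vision.get_image("wrist");np.savez(f"wrist5.npz",**d);c=d["color"][:,:,::-1].copy()
cv2.imwrite("pics/w5.png",c)
p=proj(d,(.554,.293,.036));print(p)
u,v=p.astype(int)
cv2.imwrite("pics/w5c.png",cv2.resize(c[v-50:v+50,u-50:u+50],None,fx=5,fy=5,interpolation=cv2.INTER_CUBIC));print(u-50,v-50)
E
```

```text
t 8.45 tcp [0.5538 0.2917 0.1988] q [ 0.74  0.41 -0.02 -0.   -1.15 -0.61] F [-0.3 -1.2 -0.5] w 0.0866 jaw -172.6 tilt [-0.004 -1.     0.007] -> xyz [ 0.031 -0.031 -0.009] turn 0.07
[315.34822989 216.65278245]
265 166
```

View pics/w5.png

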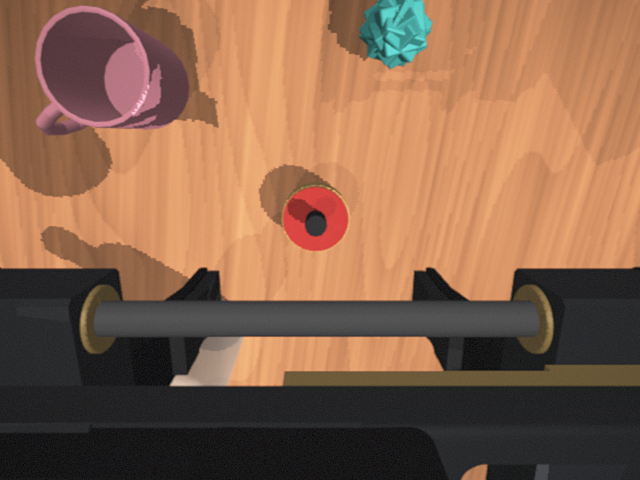

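View pics/w5c.png

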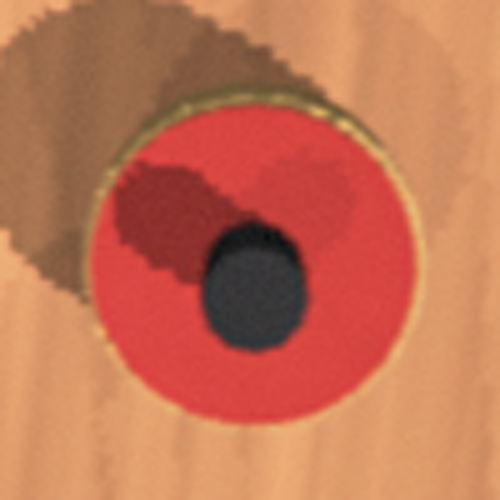

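Disc centre is at (315.8,218.6), within 2 px of the prediction; the shift is about +1.5 mm in y. I'll descend around the pair.

```bash
python3 -c "
from h import *
W=dict(np.load('wrist5.npz'));print(onz(W,(315.8,218.6),.036))
plan([.554,.2945,.03],7)"
```

```text
[0.55339108 0.29466265 0.036     ]
t 8.5 tcp [0.5541 0.2916 0.1995] q [ 0.74  0.41 -0.02 -0.   -1.15 -0.61] F [-0.   0.8 -0.6] w 0.0871 jaw -172.7 tilt [-0.003 -1.     0.006] -> xyz [ 0.083  4.237 -0.03 ] turn 0.07
```

Emit:
jog_arm:
  xyz:
    - [0.08, 0.8, 0]
    - [0.08, 1.8, 0]
    - [0.08, 2.7, 0]
    - [0.08, 3.4, 0]
    - [0.08, 4.0, 0]
    - [0.08, 4.25, 0]
    - [0.08, 4.25, 0]
    - [0.08, 4.25, 0]
  turn: [0, 0, 0, 0, 0, 0, 0, 0]

```text
clock: 9.3
tcp_pos: [0.5538, 0.2943, 0.0308]
tcp_rot: [0.467, -0.467, -0.53, 0.532]
contact_force: [-0.1, -0.5, 1.0]
grip_width: 0.0868
```

```bash
python3 - <<'E'
from h import *
from bench import vision
import cv2
plan([.554,.2945,.007],7)
d=vision.get_image("wrist");cv2.imwrite("pics/w6.png",d["color"][:,:,::-1])
E
```

```text
t 9.3 tcp [0.5538 0.2943 0.0308] q [ 0.75  0.58 -0.2  -0.   -0.79 -0.62] F [-0.1 -0.5  1. ] w 0.0868 jaw -172.7 tilt [-0.002 -1.     0.004] -> xyz [ 0.006  0.596 -0.007] turn 0.07
```

View pics/w6.png

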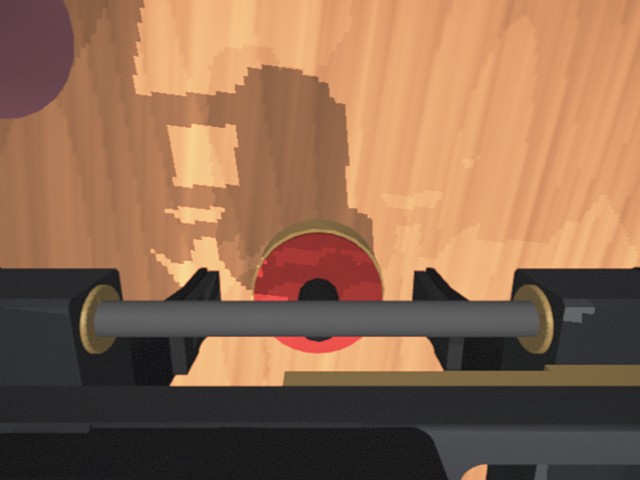

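The lid is centred at column 318 between the pads, whose mid is about 316. I'll lower the last 24 mm and close.

Emit:
jog_arm:
  xyz:
    - [0, 0.25, 0]
    - [0, 0.45, 0]
    - [0, 0.58, 0]
    - [0, 0.58, 0]
    - [0, 0.58, 0]
  turn: [0, 0, 0, 0, 0]

```text
clock: 9.85
tcp_pos: [0.5539, 0.2946, 0.0078]
tcp_rot: [0.467, -0.467, -0.53, 0.532]
contact_force: [0.4, 0.0, 0.1]
grip_width: 0.087
```

Emit:
jog_arm:
  xyz:
    - [0, 0, 0]
    - [0, 0, 0]
    - [0, 0, 0]
    - [0, 0, 0]
    - [0, 0, 0]
    - [0, 0, 0]
    - [0, 0, 0]
  turn: [0, 0, 0, 0, 0, 0, 0]
  claw: 1

```text
clock: 10.55
tcp_pos: [0.5538, 0.2946, 0.0079]
tcp_rot: [0.467, -0.467, -0.53, 0.532]
contact_force: [-0.3, -0.3, 1.5]
grip_width: 0.0597
```

Gripped at 59.7 mm. I'll lift gently with a ramped speed.

Emit:
jog_arm:
  xyz:
    - [0, -0.05, 0]
    - [0, -0.15, 0]
    - [0, -0.3, 0]
    - [0, -0.5, 0]
    - [0, -0.75, 0]
    - [0, -1.05, 0]
    - [0, -1.35, 0]
    - [0, -1.65, 0]
    - [0, -1.9, 0]
    - [0, -2.1, 0]
    - [0, -2.2, 0]
    - [0, -2.2, 0]
  turn: [0, 0, 0, 0, 0, 0, 0, 0, 0, 0, 0, 0]

```text
clock: 11.75
tcp_pos: [0.5542, 0.2949, 0.0965]
tcp_rot: [0.467, -0.467, -0.53, 0.532]
contact_force: [-0.2, 0.0, -0.9]
grip_width: 0.0593
```

```bash
python3 - <<'E'
from h import *
from bench import vision
import cv2
plan([.4785,.0368,.15],7)
d=vision.get_image("wrist");cv2.imwrite("pics/w7.png",d["color"][:,:,::-1])
d=vision.get_image("scene");u,v=proj(d,(.554,.294,.12)).astype(int);cv2.imwrite("pics/s7.png",cv2.resize(d["color"][v-60:v+60,u-80:u+80,::-1],None,fx=4,fy=4,interpolation=cv2.INTER_CUBIC))
E
```

```text
t 11.75 tcp [0.5542 0.2949 0.0965] q [ 0.75  0.5  -0.14 -0.   -0.93 -0.62] F [-0.2  0.  -0.9] w 0.0593 jaw -172.6 tilt [-0.001 -1.     0.002] -> xyz [-6.159 -1.323  2.707] turn 0.07
```

View pics/w7.png

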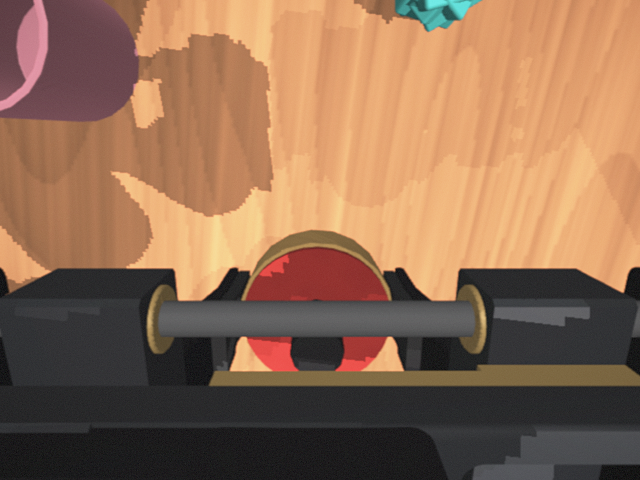

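View pics/s7.png

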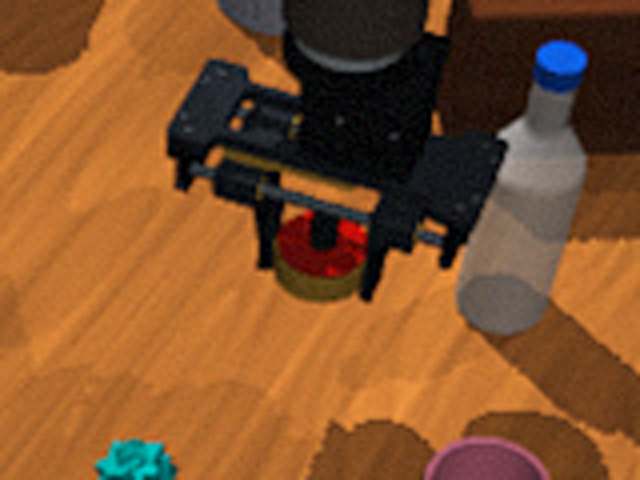

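Both views show the pair level and nested, with the disc flush on the brass rim (disc centre in the wrist view at about (317,310)). I'll carry it over to the tin smoothly.

Emit:
jog_arm:
  xyz:
    - [-0.12, -0.06, 0.05]
    - [-0.37, -0.16, 0.16]
    - [-0.8, -0.3, 0.35]
    - [-1.36, -0.5, 0.6]
    - [-2.03, -0.7, 0.89]
    - [-2.7, -0.9, 1.19]
    - [-3.4, -1.05, 1.49]
    - [-4.07, -1.15, 1.79]
    - [-4.7, -1.25, 2.07]
    - [-5.25, -1.3, 2.31]
    - [-5.7, -1.32, 2.5]
    - [-6.0, -1.32, 2.64]
  turn: [0, 0, 0, 0, 0, 0, 0, 0, 0, 0, 0, 0]

```text
clock: 13.05
tcp_pos: [0.4785, 0.0409, 0.1498]
tcp_rot: [0.468, -0.467, -0.529, 0.532]
contact_force: [-0.2, -0.0, -2.2]
grip_width: 0.0597
```

```bash
python3 -c "
from h import *
plan([.4785,.0368,.15],7)"
```

```text
t 13.05 tcp [0.4785 0.0409 0.1498] q [ 0.43  0.21 -0.44  0.   -0.92 -0.3 ] F [-0.2 -0.  -2.2] w 0.0597 jaw -172.8 tilt [-0.002 -1.     0.004] -> xyz [-0.103 -0.004  0.012] turn 0.05
```

Emit:
jog_arm:
  xyz:
    - [-0.05, 0, 0.01]
    - [-0.1, 0, 0.01]
    - [-0.1, 0, 0.01]
    - [-0.1, 0, 0.01]
  turn: [0, 0, 0, 0]

```text
clock: 13.45
tcp_pos: [0.4789, 0.0374, 0.1498]
tcp_rot: [0.468, -0.467, -0.529, 0.532]
contact_force: [1.0, 0.7, -1.6]
grip_width: 0.0594
```

```bash
python3 - <<'E'
from h import *
from bench import vision
import cv2
plan([.4785,.0368,.15],7)
for n in ["wrist","scene","side"]:
    d=vision.get_image(n);np.savez(f"{n}8.npz",**d)
    p=proj(d,(.4785,.0368,.06));print(n,p)
    if n=="wrist": cv2.imwrite("pics/w8.png",d["color"][:,:,::-1])
    else:
        u,v=p.astype(int);print(u-50,v-90);cv2.imwrite(f"pics/x{n}8.png",cv2.resize(d["color"][v-90:v+50,u-50:u+50,::-1],None,fx=4,fy=4,interpolation=cv2.INTER_CUBIC))
cv2.imwrite("pics/x8.png",cv2.hconcat([cv2.imread(f"pics/x{n}8.png") for n in ["scene","side"]]))
E
```

```text
t 13.45 tcp [0.4789 0.0374 0.1498] q [ 0.42  0.21 -0.44  0.   -0.92 -0.29] F [ 1.   0.7 -1.6] w 0.0594 jaw -172.7 tilt [-0.002 -1.     0.004] -> xyz [-0.014 -0.005  0.013] turn 0.06
wrist [317.48398178 236.029283  ]
scene [287.52259455 206.59234841]
237 116
side [348.16586313 281.62619057]
298 191
```

View pics/w8.png

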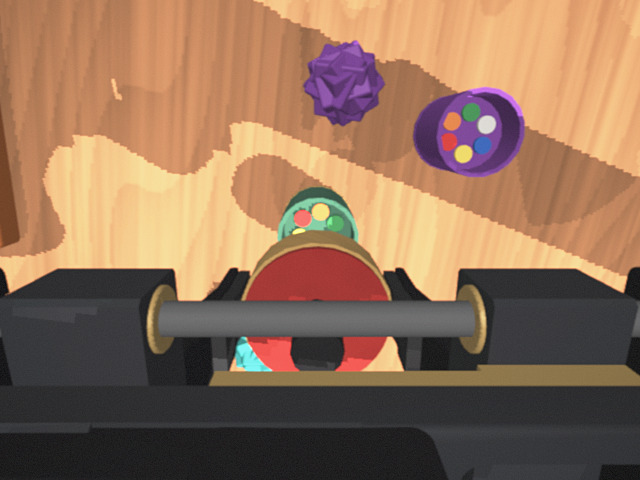

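View pics/x8.png

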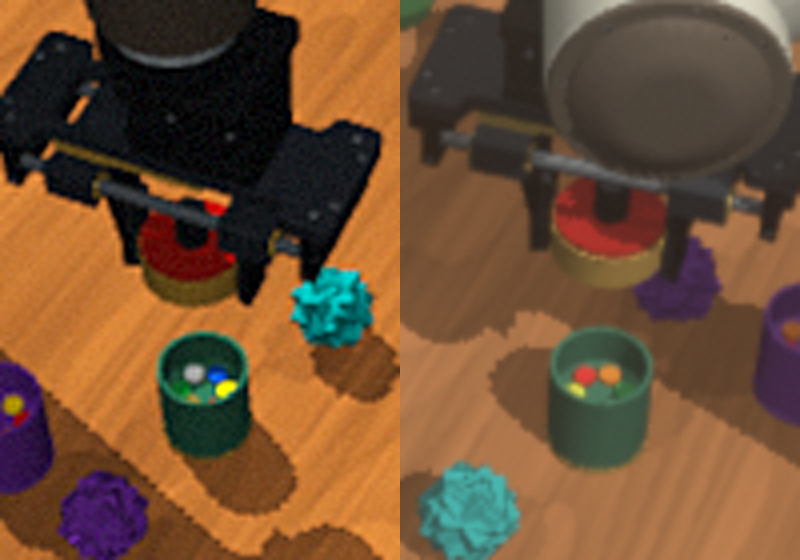

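```bash
python3 - <<'E'
from h import *
import cv2
d=dict(np.load("wrist8.npz"))
c=d["color"][:,:,::-1]
k=8;x0,y0=268,180
c=cv2.resize(c[y0:y0+60,x0:x0+100],None,fx=k,fy=k,interpolation=cv2.INTER_CUBIC)
th=np.linspace(0,2*np.pi,200)
for (x,y),col in [((.4785,.0368),(255,0,255)),((.4788,.0380),(255,255,255))]:
  for R_ in (.028,.025):
    pts=np.array([(proj(d,(x+R_*np.cos(t),y+R_*np.sin(t),.06))-(x0,y0)+.5)*k for t in th]).astype(int)
    cv2.polylines(c,[pts],True,col,1)
cv2.imwrite("pics/o8.png",c)
E
```

```text
(no output)
```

View pics/o8.png

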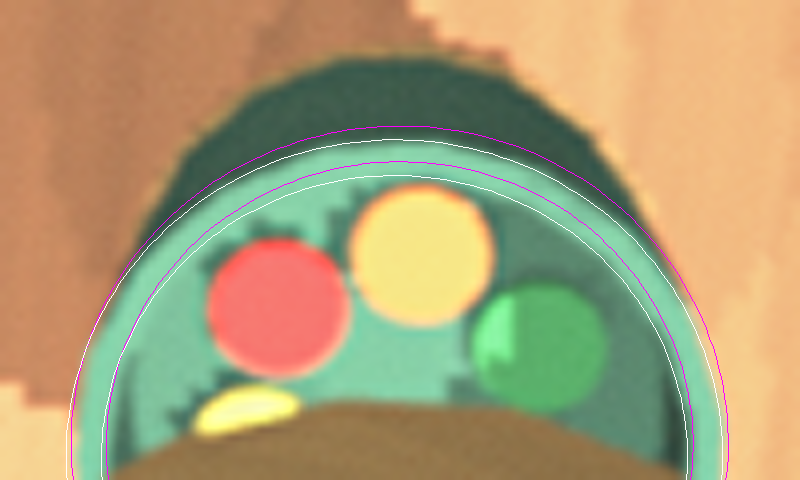

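The white overlay (0.4788, 0.0380) fits the rim in y, and x fits at 0.4785. I'll lower to just above the mouth with that correction.

Emit:
jog_arm:
  xyz:
    - [0.01, 0.2, 0]
    - [0.01, 0.5, 0]
    - [0.015, 0.9, 0.01]
    - [0.015, 1.3, 0.01]
    - [0.015, 1.6, 0.01]
    - [0.015, 1.8, 0.01]
    - [0.015, 1.85, 0.01]
    - [0.015, 1.85, 0.01]
    - [0.015, 1.85, 0.01]
  turn: [0, 0, 0, 0, 0, 0, 0, 0, 0]

```text
clock: 14.5
tcp_pos: [0.4785, 0.038, 0.0762]
tcp_rot: [0.467, -0.467, -0.53, 0.532]
contact_force: [0.6, -0.9, -2.6]
grip_width: 0.0596
```

```bash
python3 - <<'E'
from h import *
from bench import vision
import cv2
plan([.4785,.038,.0558],7)
for n in ["scene","side"]:
    d=vision.get_image(n);p=proj(d,(.4785,.038,.07));u,v=p.astype(int);cv2.imwrite(f"pics/x{n}9.png",cv2.resize(d["color"][v-45:v+45,u-32:u+32,::-1],None,fx=6,fy=6,interpolation=cv2.INTER_CUBIC))
cv2.imwrite("pics/x9.png",cv2.hconcat([cv2.imread(f"pics/x{n}9.png") for n in ["scene","side"]]))
E
```

```text
t 14.5 tcp [0.4785 0.038  0.0762] q [ 0.42  0.31 -0.53  0.   -0.73 -0.29] F [ 0.6 -0.9 -2.6] w 0.0596 jaw -172.7 tilt [-0.002 -1.     0.003] -> xyz [ 0.001  0.509 -0.001] turn 0.06
```

View pics/x9.png

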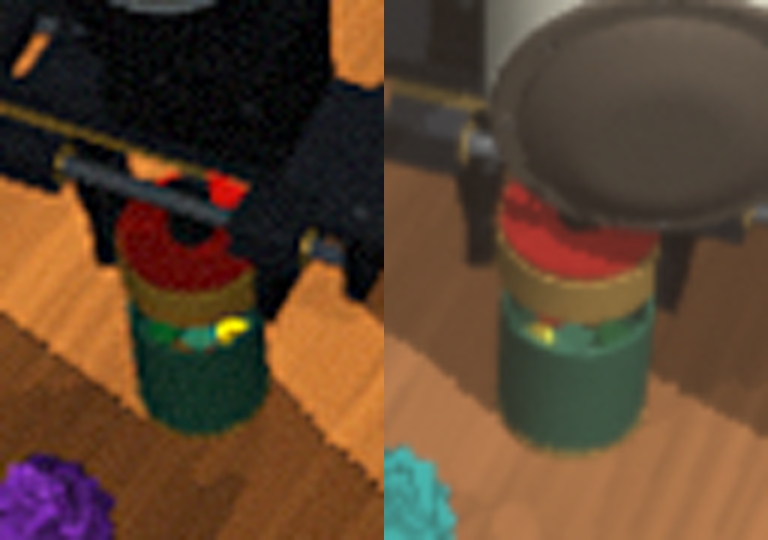

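The lid looks coaxial with the tin in both views: in the side view brass spans 498–658 and tin spans 500–655. I'll lower it slowly.

Emit:
jog_arm:
  xyz:
    - [0, 0.06, 0]
    - [0, 0.12, 0]
    - [0, 0.18, 0]
    - [0, 0.24, 0]
    - [0, 0.3, 0]
    - [0, 0.3, 0]
  turn: [0, 0, 0, 0, 0, 0]

```text
clock: 15.2
tcp_pos: [0.4781, 0.0378, 0.0638]
tcp_rot: [0.468, -0.467, -0.529, 0.532]
contact_force: [0.1, 0.1, -1.4]
grip_width: 0.0597
```

Emit:
jog_arm:
  xyz:
    - [0, 0.05, 0]
    - [0, 0.1, 0]
    - [0, 0.14, 0]
    - [0, 0.17, 0]
    - [0, 0.17, 0]
    - [0, 0.17, 0]
  turn: [0, 0, 0, 0, 0, 0]

```text
clock: 15.8
tcp_pos: [0.4782, 0.0378, 0.057]
tcp_rot: [0.467, -0.467, -0.529, 0.532]
contact_force: [-0.6, 0.1, -2.9]
grip_width: 0.0597
```

Emit:
jog_arm:
  xyz:
    - [0, 0.02, 0]
    - [0, 0.04, 0]
    - [0, 0.06, 0]
    - [0, 0.06, 0]
    - [0, 0.06, 0]
  turn: [0, 0, 0, 0, 0]

```text
clock: 16.3
tcp_pos: [0.4783, 0.0378, 0.0558]
tcp_rot: [0.467, -0.467, -0.53, 0.532]
contact_force: [-3.0, 1.0, 7.6]
grip_width: 0.0597
```

The vertical force went from −2.9 to +7.6 N at the expected height, so the flange is on the rim. I'll check before release.

```bash
python3 - <<'E'
from h import *
from bench import vision
import cv2
plan([.4785,.038,.0558],7)
for n in ["scene","side"]:
    d=vision.get_image(n);p=proj(d,(.4785,.038,.07));u,v=p.astype(int);cv2.imwrite(f"pics/x{n}a.png",cv2.resize(d["color"][v-45:v+45,u-32:u+32,::-1],None,fx=6,fy=6,interpolation=cv2.INTER_CUBIC))
cv2.imwrite("pics/xa.png",cv2.hconcat([cv2.imread(f"pics/x{n}a.png") for n in ["scene","side"]]))
E
```

```text
t 16.3 tcp [0.4783 0.0378 0.0558] q [ 0.42  0.34 -0.56  0.   -0.67 -0.29] F [-3.   1.   7.6] w 0.0597 jaw -172.7 tilt [-0.002 -1.     0.003] -> xyz [ 0.003  0.    -0.006] turn 0.06
```

View pics/xa.png

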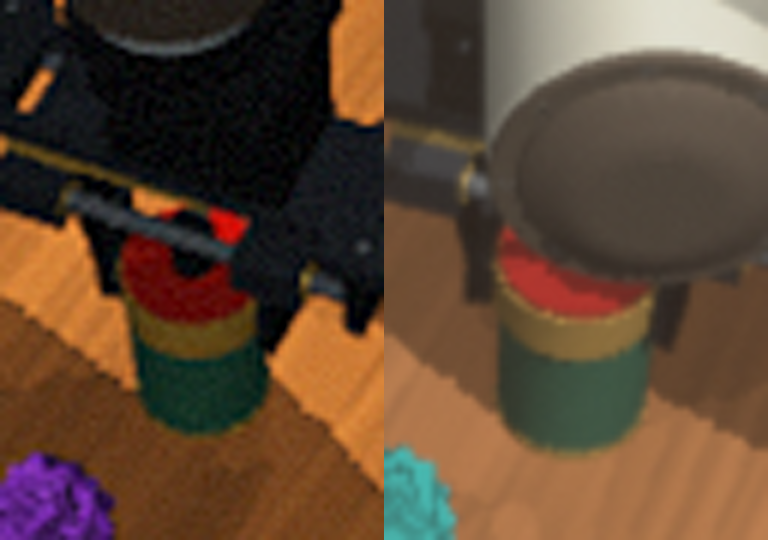

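Brass sits flush on the green rim in both views with the red disc still on top, so I release.

Emit:
jog_arm:
  xyz:
    - [0, 0, 0]
    - [0, 0, 0]
    - [0, 0, 0]
    - [0, 0, 0]
    - [0, 0, 0]
    - [0, 0, 0]
  turn: [0, 0, 0, 0, 0, 0]
  claw: 0.15

```text
clock: 17.0
tcp_pos: [0.4783, 0.0378, 0.0557]
tcp_rot: [0.467, -0.467, -0.53, 0.532]
contact_force: [0.1, -0.1, -0.4]
grip_width: 0.074
```

```bash
python3 -c "
from h import *
plan([.4785,.038,.081],7)"
```

```text
t 17.0 tcp [0.4783 0.0378 0.0557] q [ 0.42  0.34 -0.56  0.   -0.67 -0.29] F [ 0.1 -0.1 -0.4] w 0.074 jaw -172.7 tilt [-0.002 -1.     0.003] -> xyz [ 0.002 -0.632 -0.004] turn 0.06
```

Emit:
jog_arm:
  xyz:
    - [0, -0.2, 0]
    - [0, -0.5, 0]
    - [0, -0.9, 0]
    - [0, -1.3, 0]
    - [0, -1.6, 0]
    - [0, -1.6, 0]
    - [0, -1.6, 0]
  turn: [0, 0, 0, 0, 0, 0, 0]

```text
clock: 17.7
tcp_pos: [0.4783, 0.038, 0.1198]
tcp_rot: [0.467, -0.467, -0.53, 0.532]
contact_force: [-0.7, -0.2, -0.1]
grip_width: 0.0742
```

```bash
python3 - <<'E'
from h import *
from bench import vision
import cv2
plan([.4785,.038,.087],7)
im=[]
for n in ["scene","side","wrist"]:
    d=vision.get_image(n);np.savez(f"{n}b.npz",**d);p=proj(d,(.4785,.038,.09));print(n,p,proj(d,(.4785,.038,.084)));u,v=p.astype(int);im.append(cv2.resize(d["color"][v-32:v+32,u-32:u+32,::-1],(380,380),interpolation=cv2.INTER_CUBIC) if n!="wrist" else d["color"][:,:,::-1])
cv2.imwrite("pics/xb.png",cv2.hconcat(im[:2]));cv2.imwrite("pics/wb.png",im[2])
E
```

```text
t 17.7 tcp [0.4783 0.038  0.1198] q [ 0.42  0.25 -0.48  0.   -0.84 -0.29] F [-0.7 -0.2 -0.1] w 0.0742 jaw -172.7 tilt [-0.002 -1.     0.003] -> xyz [ 0.001  0.821 -0.007] turn 0.06
scene [287.08619909 198.55477011] [287.22976972 200.12306074]
side [348.65521023 272.86450733] [348.51270567 274.72128965]
wrist [316.1040722  266.88768945] [316.05950207 263.19509845]
```

View pics/xb.png

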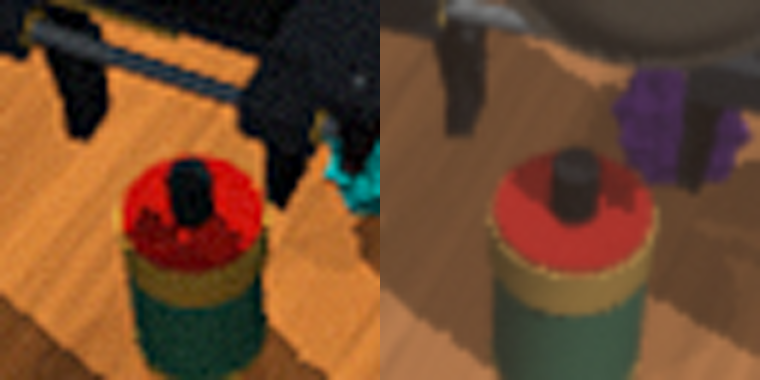

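View pics/wb.png

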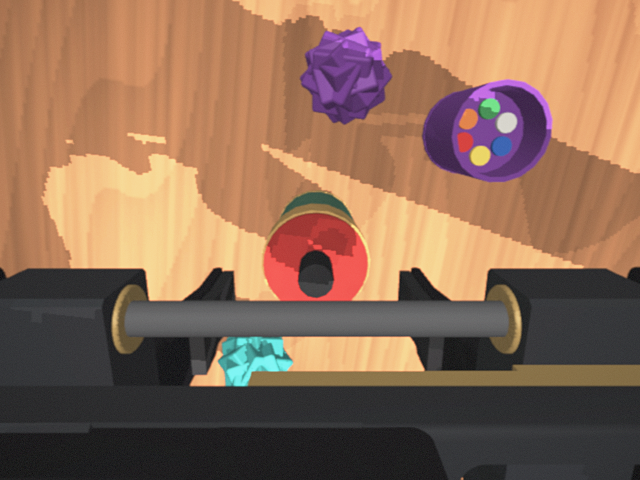

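The inner lid is seated and the outer is nested, with the knob at (316,272) centred between the fingers. I'll lower so the fingertips end just above the disc.

Emit:
jog_arm:
  xyz:
    - [0, 0.2, 0]
    - [0, 0.4, 0]
    - [0, 0.6, 0]
    - [0, 0.7, 0]
    - [0, 0.79, 0]
    - [0, 0.79, 0]
    - [0, 0.79, 0]
  turn: [0, 0, 0, 0, 0, 0, 0]

```text
clock: 18.55
tcp_pos: [0.4779, 0.0377, 0.0874]
tcp_rot: [0.468, -0.467, -0.529, 0.533]
contact_force: [0.6, 0.3, 1.0]
grip_width: 0.074
```

Emit:
jog_arm:
  xyz:
    - [0, 0, 0]
    - [0, 0, 0]
    - [0, 0, 0]
    - [0, 0, 0]
    - [0, 0, 0]
    - [0, 0, 0]
    - [0, 0, 0]
    - [0, 0, 0]
    - [0, 0, 0]
    - [0, 0, 0]
    - [0, 0, 0]
    - [0, 0, 0]
  turn: [0, 0, 0, 0, 0, 0, 0, 0, 0, 0, 0, 0]
  claw: 1

```text
clock: 19.75
tcp_pos: [0.4779, 0.0377, 0.0875]
tcp_rot: [0.468, -0.467, -0.529, 0.533]
contact_force: [-1.1, 0.6, 0.1]
grip_width: 0.0169
```

Emit:
jog_arm:
  xyz:
    - [0, -0.03, 0]
    - [0, -0.08, 0]
    - [0, -0.15, 0]
    - [0, -0.25, 0]
    - [0, -0.35, 0]
    - [0, -0.35, 0]
  turn: [0, 0, 0, 0, 0, 0]

```text
clock: 20.35
tcp_pos: [0.4785, 0.038, 0.1023]
tcp_rot: [0.467, -0.467, -0.53, 0.532]
contact_force: [0.2, 0.8, -1.0]
grip_width: 0.017
```

```bash
cat > look.py <<'E'
import sys
from h import *
from bench import vision
import cv2
t=sys.argv[1]
plan([.4785,.038,.168],7)
im=[]
for n in ["scene","side","wrist"]:
    d=vision.get_image(n);np.savez(f"{n}{t}.npz",**d);p=proj(d,(.4785,.038,.10));u,v=p.astype(int);im.append(cv2.resize(d["color"][v-50:v+50,u-35:u+35,::-1],(380,543),interpolation=cv2.INTER_CUBIC) if n!="wrist" else d["color"][:,:,::-1])
cv2.imwrite(f"pics/x{t}.png",cv2.hconcat(im[:2]));cv2.imwrite(f"pics/w{t}.png",im[2])
E
python3 look.py c
```

```text
t 20.35 tcp [0.4785 0.038  0.1023] q [ 0.42  0.27 -0.5   0.   -0.8  -0.29] F [ 0.2  0.8 -1. ] w 0.017 jaw -172.7 tilt [-0.002 -1.     0.003] -> xyz [-0.003 -1.644  0.005] turn 0.06
```

View pics/xc.png

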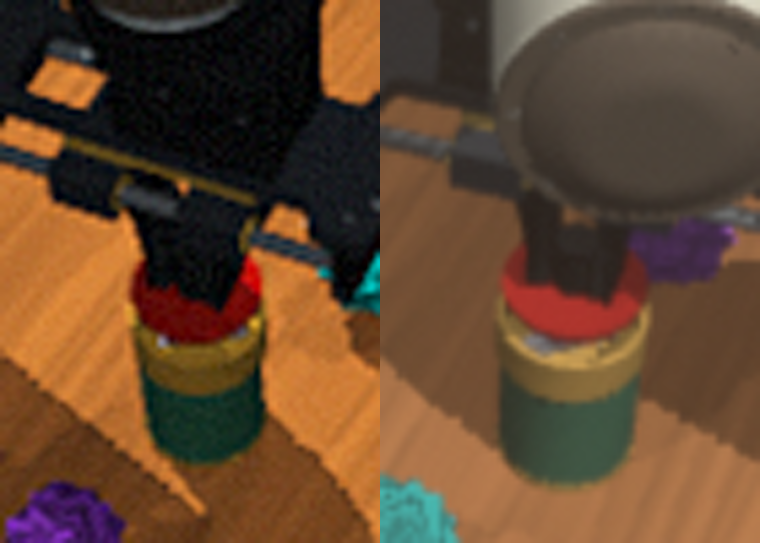

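The red lid is up about 15 mm and level. The inner lid stays seated and the steel clip glints in its dish at (545,340) in the side half. I'll raise the rest.

Emit:
jog_arm:
  xyz:
    - [0, -0.1, 0]
    - [0, -0.3, 0]
    - [0, -0.55, 0]
    - [0, -0.8, 0]
    - [0, -1.05, 0]
    - [0, -1.3, 0]
    - [0, -1.5, 0]
    - [0, -1.6, 0]
    - [0, -1.63, 0]
    - [0, -1.63, 0]
    - [0, -1.63, 0]
    - [0, -1.63, 0]
  turn: [0, 0, 0, 0, 0, 0, 0, 0, 0, 0, 0, 0]

```text
clock: 21.7
tcp_pos: [0.4779, 0.0379, 0.1662]
tcp_rot: [0.468, -0.467, -0.529, 0.533]
contact_force: [-0.3, 0.4, -0.6]
grip_width: 0.0172
```

```bash
python3 look.py d; python3 -c "
import cv2,numpy as np
a=[cv2.resize(np.load(f'{n}d.npz')['color'][:,:,::-1],(400,300)) for n in ('scene','side')]
cv2.imwrite('pics/fd.png',cv2.hconcat(a))"
```

```text
t 21.7 tcp [0.4779 0.0379 0.1662] q [ 0.42  0.19 -0.42  0.   -0.96 -0.29] F [-0.3  0.4 -0.6] w 0.0172 jaw -172.7 tilt [-0.003 -1.     0.006] -> xyz [ 0.001 -0.044 -0.014] turn 0.06
```

View pics/xd.png

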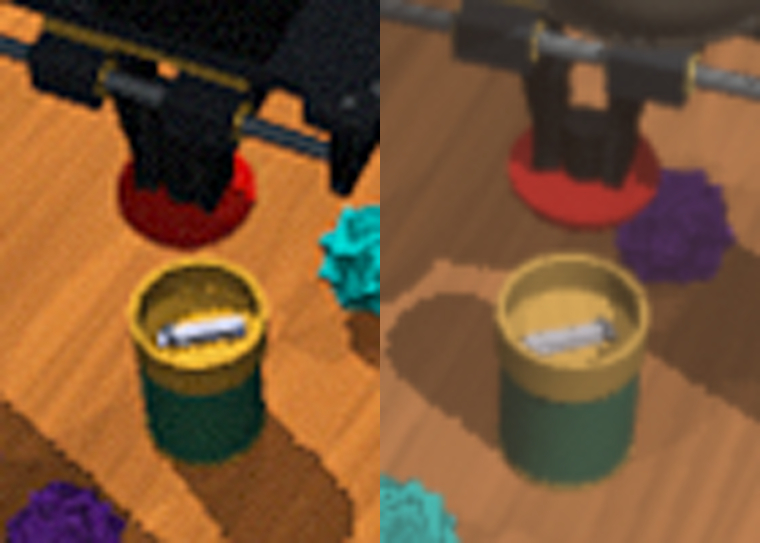

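View pics/wd.png

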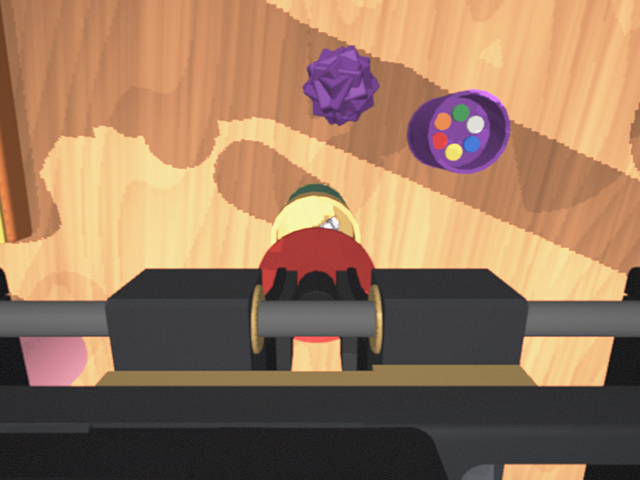

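View pics/fd.png

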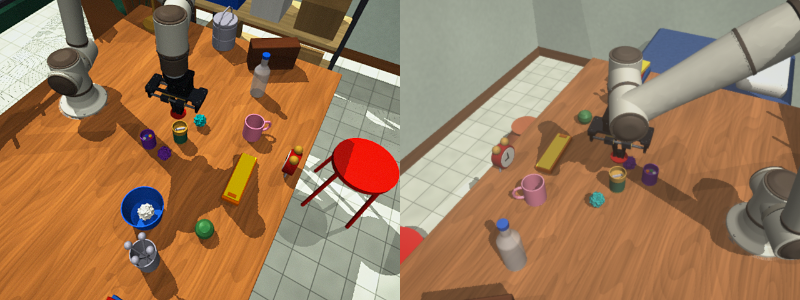

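The outer lid is held about 79 mm above its seat. The clip lies in the dish at (200,330), the inner lid is seated, and the ball is in the bin. I'll settle briefly, then hand in.

Emit:
jog_arm:
  xyz:
    - [0, 0, 0]
    - [0, 0, 0]
    - [0, 0, 0]
    - [0, 0, 0]
  turn: [0, 0, 0, 0]

```text
clock: 22.25
tcp_pos: [0.4781, 0.0379, 0.1664]
tcp_rot: [0.468, -0.467, -0.529, 0.533]
contact_force: [-0.1, 0.1, -1.4]
grip_width: 0.0171
```

```bash
python3 -c "
from bench import r,order
s=r.sense();print(s['tcp_pos'],s['qd'].round(3),s['grip_width'])
print(order.job_done())"
```

```text
[0.47807968 0.03793716 0.16639321] [-0.001  0.     0.     0.001 -0.     0.   ] 0.01711453785931169
the job is handed in; nothing more can be done
None
```

The job is done and handed in at about 22 s of the 64 s allowed; no verdict is reported back.

- **Ball:** I took the white paper ball out of the green tin and let it go in the blue bin. The last overview picture shows it there.
- **Lids:** I carried the nested pair level to the tin and lowered it slowly. At the expected height the vertical force went from −2.9 to +7.6 N. Pictures showed the brass flush on the rim with the red lid still on it, and then I let go.
- **Finish:** I lifted only the red lid by its knob, and it is held still about 79 mm above its seat, straight over the tin. The last pictures show the inner lid seated, the clip in its dish and the bystanders looking unmoved.

**Checks that disagreed:**
- The scene and side cameras differed by about 5–10 mm on positions, so I used the wrist view and relative offsets instead.
- The gripper read 17 mm on the 18 mm knob; the grip held steady.
- The red lid may be tilted very slightly in the side view. I did not measure it, but it looks well within the 17° allowed.

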